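# Fit the splined gear on the gearbox and hold it home

### The job

Pick up the gear with the square hub and cross-shaped bore, turn it until its slots line up with the four splines of the gearbox's upright shaft, and slide it down the shaft, hub upward, pushing the sprung collar down until the gear sits fully home on the seat ring. The spring would lift it again, so finish while still holding it pressed home, ready for someone to fit the circlip. Leave the other gear (round hub) and the tape measure where they are.

Things in the scene. Friction and masses are not known exactly. Their poses are not given: they have to be found in the camera images.
- gear: Steel gear to fit, lying hub up: disc 90 mm over the teeth, 14 mm thick; square hub 40 x 40 mm, its top 48 mm over the underside: grip it across two flats. Origin: centre of underside; z up, x and y square to the flats. A cross-shaped bore runs right through: slots along x and y, each 10 mm wide, 32 mm long, so every quarter turn looks the same. 0.15 to 0.3 kg.
- spare_gear: Bystander: another steel gear of the same disc, but with a round hub (40 mm diameter, 48 mm high) and a plain round bore. Origin: centre of its underside. It may stand on either side of the gear to fit. Leave it.
- seat (a point): Point on the shaft's axis level with the top of the fixed seat ring (68 mm diameter, on the gearbox cover, round the collar), 64 mm above the bench, z up. A fully home gear has its origin here. The gearbox is fixed; base 150 x 170 mm, cover 60 mm above the bench.
- spline_tip (a point): Centre of the upright shaft's top end, 106 mm above the bench, 42 mm above the seat; z up. The shaft is a cross of two bars along this point's x and y, each 8 mm wide (1 mm play to each side in the slots) and 28 mm long; the top 4 mm is rounded as a lead-in. x and y turn with the shaft, which can turn with 0.1 N m of friction.
- collar (a joint): Travel of the sprung black collar (49 mm diameter, round the shaft), m, downward positive: 0 when up (its top 12 mm above the seat ring), 0.012 when the gear is home on the seat ring. The spring resists with 6 N at 0 and 12 N at 0.012, more than the gear's weight.
- tape_measure: Bystander: yellow and black pocket tape measure standing on its edge, 34 x 93 mm, 72 mm high. Origin: centre of the underside.
Things that resemble listed ones, but are neither listed nor needed, are in the scene too. What is shaped like the gear but turquoise is not meant.

How it is judged:
By the outcome, as a careful person would: the job done as asked, in the order asked, and still so for the second after the job is handed in, while the arm keeps its last pose, push and grip.
It also fails if it takes over 45 s, if anything falls off the work surface, if the arm or the gripper's body presses on something with over 40 N, if the wrist force passes 120 N, or if a joint passes its speed limit or range.

### The arm

A 7-joint arm with a two-finger parallel gripper is mounted at the origin on a cart in front of the work surface, level with it; the furniture and walls round the work are solid. World frame = base frame: x ahead of the robot, y to its left, z up, the work surface at z = 0. Lengths are in mm, angles in rad, forces in N, time in s.
With the tool pointing down it reaches from about 425 to 925 mm from the base axis. Payload 6.8 kg.
Tool frame: the origin (TCP) lies at the very end of the fingers, on their centre line; the grasp point (between the pads) lies behind it (bot.tcp_to_grasp is the z of the grasp point in the tool frame, in mm); z points along the fingers, y is the line along which they close (so a half turn about z gives the same grasp; the last joint's range is limited). The gripper opens to 88 mm and grips with 3 to 60 N. Pads are 20 mm wide; open, the fingers measure 115 mm over their backs; the gripper's body (75 mm by 178 mm) begins 61 mm behind the grasp point.
Start: joints at [-1.431, 0.477, 0.022, 1.555, -0.011, 1.109, -0.083], TCP at [165.553, 654.401, 194.364] pointing down, gripper open.
Joint ranges: [-2.96, 2.96], [-0.34, 2.1], [-1.41, 1.46], [0.24, 2.44], [-1.37, 4.51], [0.17, 1.92], [-2.96, 2.96]. Speed limits (rad/s): [2.39, 2.39, 3.14, 3.14, 3.14, 3.14, 3.14].

### API

Orientations are given as [roll, pitch, yaw] about the fixed x, y, z axes, in that order (R = Rz(yaw) Ry(pitch) Rx(roll)).
In Python, from cell import bot gives the robot as it stands. The module is installed in compiled form; this text tells all that it offers.
- The arm moves only by the tool carry_out, never from a script. Its argument "series" is a list of rows, each an object of numbers: "rx", "ry", "rz": the turn, a rotation vector about the tool's x, y, z in units of 120 degrees (1.0 is 120 degrees); "dx", "dy", "dz": the shift along the tool's x, y, z in units of 0.3 m (1.0 is 0.3 m); "claw": the closure, from 0 (fully open) to 1 (shut). A call has 1 to 12 rows; each row shifts and turns the commanded pose from where the row before left it, along the tool's axes as they then stand; what a row does not reach is not made up. A row lasts 1/8 s, in which the tool goes at most 62.5 mm and 10.7 degrees, less where a joint would pass 70% of its speed; a pose out of reach is approached as far as the arm can. A call with a number of a shift or a turn outside -1 to 1 is refused whole. A call with a gripper value outside its range is refused whole. The fingers move at their own pace and stop on an object; "squeeze" is the grip in N (left out, the last holds). Time passes only in rows, so rows that do not move let the fingers close. It gives the time, the measured TCP pose, the force, the opening and the grip force at its end, in the units of the state.
- bot.state(): the state, without advancing time (a new reading comes with each control period).
- bot.read_camera(name): name is "side" or "top"; returns a dict with "img" (480x640x3 uint8, red, green, blue), "mtx" (3x3 intrinsics, pixels), "rvec" (rotation vector, rad) and "tvec" (3), from world to camera coordinates, as OpenCV has them. Camera axes: x right, y down, z forward; pixel columns grow to the right and rows downward; lengths in mm; the calibration is good to about 2 mm. A picture is of the moment at which its call begins. There is no depth.
- bot.hand_in(): hands the job in; it is judged then, once.
Trained networks look in the newest picture that a camera, given by its name, has taken for a name from the list of things; names that differ only in an ending like _2 or _b are one class to them, and where a whole thing is asked for, a point or a joint stands for the part that bears it (a point fixed in the world has none). Each returns a list of dicts, best first, with "score" (0 to 1); they miss things now and then, are a little off and sometimes report something else, mostly with a low value. They report only what shows in the picture. A call takes as long as a camera call. They do not tell look-alikes from the thing itself.
- bot.cut_out(query, camera): "pixels" (480x640 bool, what is visible of it) and "position" ([column, row] in pixels, amid what is visible of it).
- bot.spot_point(query, camera): "position" ([column, row] in pixels: a listed point, or the origin of a listed thing).
The state is a dict: "time_s": time; "joint_pos": joint angles; "joint_velocities": joint speeds; "tau": joint torques, N m; "tcp_pos": TCP position; "tcp_rot": TCP orientation; "force": force on the tool from outside, world axes, zero at the start; "moment": the same for the moment, N m; "gripper_width": finger opening in mm; "grasp_force": force on a finger pad.
Only numpy, scipy, OpenCV 4.12 (cv2) and the standard library are available. Lean on these libraries where they do the work, as an engineer would, in place of code of your own. Each camera call takes 0.05 s, during which the arm holds its last target. There are 200 camera calls.

## Working session

There is one attempt and no reset: what is moved stays moved. The work goes in short steps, Python scripts to look and compute and a tool call to move; the robot and the scene stay as the last step left them, time stands still between calls to the robot, and variables do not carry over. Pictures are saved under pics/ and viewed, at most 10 in all, crops included, and the job is handed in when it is done.

Besides the shell and the picture viewer there is one more tool, called after ">>>" as name(argument=value, ...) on one line, values as JSON. carry_out: Moves the arm, as the interface text tells. Shifts and turns lie within -1 to 1; 1 stands for 0.3 m of shift or 120 degrees of turn. Its arguments: {"type":"object","properties":{"series":{"type":"array"},"squeeze":{"type":"number"}},"required":["series"]}

```bash
mkdir -p pics
cat > h.py <<'E'
from cell import bot
import numpy as np, cv2
def cam(n):
    c=bot.read_camera(n); c['R']=cv2.Rodrigues(np.array(c['rvec'],float))[0]; c['t']=np.array(c['tvec'],float).ravel(); c['K']=np.array(c['mtx'],float); return c
def save(c,f,box=None,s=1):
    im=c['img'][...,::-1]
    if box: x0,y0,x1,y1=box; im=im[y0:y1,x0:x1]
    cv2.imwrite('pics/'+f,cv2.resize(im,None,fx=s,fy=s,interpolation=cv2.INTER_CUBIC))
def plane(c,p,z):
    d=c['R'].T@np.linalg.inv(c['K'])@[p[0],p[1],1]; o=-c['R'].T@c['t']
    return o+d*(z-o[2])/d[2]
def proj(c,P):
    return cv2.projectPoints(np.array(P,float).reshape(-1,3),np.array(c['rvec'],float),c['t'],c['K'],None)[0].reshape(-1,2)
E
python3 - <<'E'
from h import *
for n in('top','side'):
    c=cam(n); save(c,n+'0.png')
    print(n,'campos',(-c['R'].T@c['t']).round(),c['K'][0,0])
    for q,z in(('gear',0),('spare_gear',0),('seat',64),('spline_tip',106),('tape_measure',0)):
        for r in bot.spot_point(q,n)[:4]: print(q,round(r['score'],2),np.round(r['position'],1),plane(c,r['position'],z).round(1))
s=bot.state();print(s['tcp_pos'],s['tcp_rot'],s['gripper_width'],s['time_s'],bot.tcp_to_grasp)
E
```

```text
top campos [381.  28. 946.] 459.1838262145744
gear 0.94 [362.7 331.8] [363.  -27.9   0. ]
seat 0.72 [455.8 245. ] [ 527.1 -208.2   64. ]
spline_tip 0.84 [462.6 240.5] [ 528.4 -210.   106. ]
tape_measure 0.52 [461.4 242.9] [ 542.  -237.2    0. ]
side campos [ 435. 1033.  621.] 561.7398535832747
gear 0.62 [409.6 276.4] [363.5 -24.9   0. ]
gear 0.58 [334.6 286.5] [520.5  35.3   0. ]
spare_gear 0.69 [313.  359.6] [535.1 276.5   0. ]
seat 0.61 [342.6 210.6] [ 525.  -211.3   64. ]
tape_measure 0.61 [259.8 293.3] [670.3  79.6   0. ]
tape_measure 0.15 [342.9 194.5] [ 543.6 -467.7    0. ]
[165.55179455 654.39527187 194.36734963] [-3.14159242e+00 -1.22701935e-05  2.89377659e+00] 87.57542259239098 0.6 -18.700000000000003
```

View pics/top0.png

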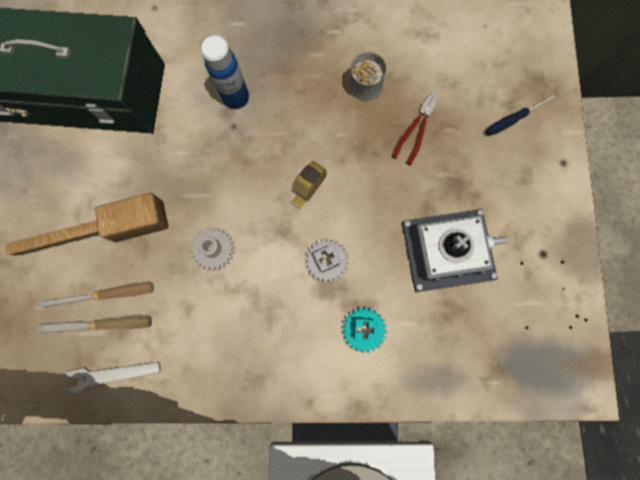

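View pics/side0.png

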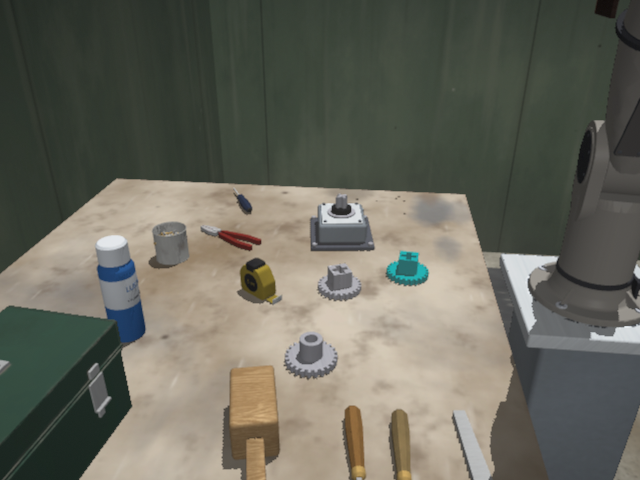

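The top view shows the steel gear at (327,261), the spare at (213,249), the turquoise look-alike at (363,330), the shaft at (460,241) and the tape at (309,184). The side view agrees: gear (339,282), spare (311,355), turquoise (408,268), shaft (342,200). Next I'll take crops to measure the angles.

Run:
```python
from h import *
c=cam('top')
a=cv2.resize(c['img'][230:290,295:360],(390*1,360),interpolation=cv2.INTER_CUBIC)
b=cv2.resize(c['img'][215:275,425:490],(390,360),interpolation=cv2.INTER_CUBIC)
cv2.imwrite('pics/crop1.png',np.hstack([a,b])[...,::-1])
m=bot.cut_out('gear','top')
for r in m[:3]: print(r['score'],r['position'],r['pixels'].sum())
```

```text
0.97 [323.9, 262.3] 1352
0.87 [359.5, 324.8] 1328
0.74 [210.2, 247.6] 1388
```

View pics/crop1.png

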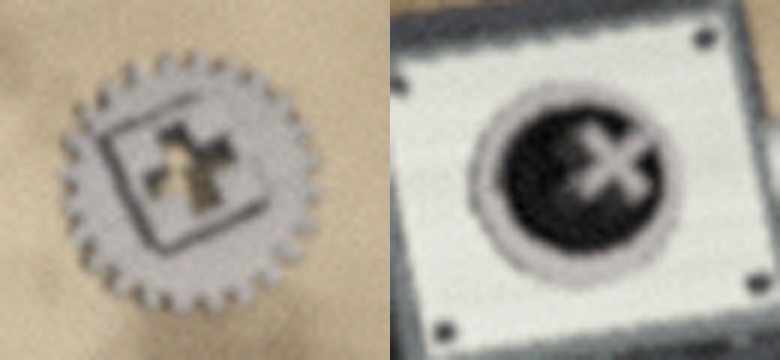

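The left crop shows the gear's disc centred near pixel (327,260), with the hub tilted about 25°. The right crop shows the bright shaft cross at about (462,242), its arms diagonal in the image. Next I'll fit both with projected models.

```bash
cat >> h.py <<'E'
from scipy.optimize import minimize
from scipy.ndimage import map_coordinates
def avg(n,k):
    cs=[cam(n) for _ in range(k)]; c=cs[0]; c['avg']=np.mean([x['img'].astype(float) for x in cs],0); c['img']=c['avg'].astype(np.uint8); return c
def poly(P,n=24):
    P=np.array(P,float); Q=np.roll(P,-1,0); t=(np.arange(n)+.5)/n
    return (P[:,None]+(Q-P)[:,None]*t[None,:,None]).reshape(-1,2)
def cross(L,w):
    a,b=L/2,w/2
    return [(a,-b),(a,b),(b,b),(b,a),(-b,a),(-b,b),(-a,b),(-a,-b),(-b,-b),(-b,-a),(b,-a),(b,-b)]
def square(s): return [(s/2,-s/2),(s/2,s/2),(-s/2,s/2),(-s/2,-s/2)]
def place(p,pts,z):
    c,s=np.cos(p[2]),np.sin(p[2]); pts=np.asarray(pts)
    return np.c_[p[0]+c*pts[:,0]-s*pts[:,1],p[1]+s*pts[:,0]+c*pts[:,1],np.full(len(pts),z)]
def samp(im,uv): return map_coordinates(im,[uv[:,1],uv[:,0]],order=1)
E
cat > fit1.py <<'E'
from h import *
c=avg('top',8); g=cv2.GaussianBlur(c['avg'].mean(2),(0,0),0.7)
gx,gy=cv2.Sobel(g,-1,1,0),cv2.Sobel(g,-1,0,1); G=np.hypot(gx,gy)
# shaft: bright inside cross minus dark outside
ins=np.array([(u,v) for u in np.arange(-13,13.1,1) for v in np.arange(-13,13.1,1) if min(abs(u),abs(v))<=3])
out=np.array([(u,v) for u in np.arange(-13,13.1,1) for v in np.arange(-13,13.1,1) if min(abs(u),abs(v))>=5.5 and u*u+v*v<220])
def fs(p): return -(samp(g,proj(c,place(p,ins,106))).mean()-samp(g,proj(c,place(p,out,106))).mean())
def fg(p):
    return -(samp(G,proj(c,place(p,poly(square(40)),48))).mean()+samp(G,proj(c,place(p,poly(cross(32,10)),48))).mean())
def best(f,p0):
    rs=[minimize(f,[p0[0]+dx,p0[1]+dy,a],method='Nelder-Mead',options=dict(initial_simplex=np.array([[p0[0]+dx,p0[1]+dy,a],[p0[0]+dx+3,p0[1]+dy,a],[p0[0]+dx,p0[1]+dy+3,a],[p0[0]+dx,p0[1]+dy,a+.12]]))) for a in np.arange(0,1.57,.2) for dx in(-4,0,4) for dy in (-4,0,4)]
    rs.sort(key=lambda r:r.fun); return [(r.x.round(2),np.degrees(r.x[2]%(np.pi/2)).round(1),round(r.fun,1)) for r in rs[:12:3]]
print('shaft');[print(x) for x in best(fs,plane(c,[462,242],106))]
print('gear');R=best(fg,plane(c,[295+181/6,230+171/6],48));[print(x) for x in R]
print('disc centre',plane(c,[327,260.3],14).round(1))
S=best(fs,plane(c,[462,242],106))[0][0]
im=cv2.resize(c['img'],None,fx=6,fy=6,interpolation=cv2.INTER_CUBIC)
for P in (place(R[0][0],square(40),48),place(R[0][0],cross(32,10),48),place(S,cross(28,8),106)):
    cv2.polylines(im,[np.round((proj(c,P)+.5)*6).astype(int)],True,(255,0,0),1)
cv2.imwrite('pics/fit1.png',np.hstack([im[1380:1740,1770:2160],im[1290:1650,2550:2940]])[...,::-1])
# side
d=cam('side')
print('side proj',proj(d,[[*R[0][0][:2],0],[*S[:2],106]]).round(1))
for q in('gear','spline_tip','seat'):
    for r in bot.spot_point(q,'side')[:3]: print(q,r['score'],np.round(r['position'],1))
E
python3 fit1.py
```

```text
shaft
(array([ 526.22, -207.81,    0.68]), np.float64(38.7), np.float64(-83.4))
(array([ 526.22, -207.81,    0.68]), np.float64(38.7), np.float64(-83.4))
(array([ 526.22, -207.81,    0.68]), np.float64(38.7), np.float64(-83.4))
(array([ 526.22, -207.81,    0.68]), np.float64(38.7), np.float64(-83.4))
gear
(array([5.0935e+02, 4.2980e+01, 4.5000e-01]), np.float64(25.7), np.float64(-271.8))
(array([5.0935e+02, 4.2980e+01, 4.5000e-01]), np.float64(25.7), np.float64(-271.8))
(array([5.0935e+02, 4.2980e+01, 4.5000e-01]), np.float64(25.7), np.float64(-271.8))
(array([500.58,  50.45,   1.56]), np.float64(89.4), np.float64(-270.9))
disc centre [507.8  42.1  14. ]
side proj [[339.6 288.8]
 [342.3 195. ]]
gear 0.97 [333.9 287.2]
gear 0.88 [407.8 277.6]
gear 0.68 [262.7 296.6]
spline_tip 0.89 [342.9 195.1]
seat 0.71 [343.3 210.1]
```

View pics/fit1.png

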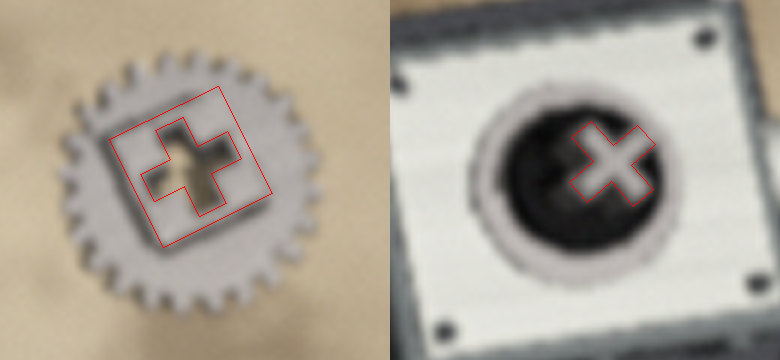

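The outlines sit on the hub, bore and splines. Gear: (509.3, 43.0), yaw 25.7°. Shaft: (526.2, -207.8), yaw 38.7°, both modulo 90°. Moving over the gear now.

>>> carry_out(series=[{"dx": -0.134, "dy": -0.141, "claw": 0}, {"dx": -0.134, "dy": -0.141, "claw": 0}, {"dx": -0.134, "dy": -0.141, "claw": 0}, {"dx": -0.134, "dy": -0.141, "claw": 0}, {"dx": -0.134, "dy": -0.141, "claw": 0}, {"dx": -0.134, "dy": -0.141, "claw": 0}, {"dx": -0.134, "dy": -0.141, "claw": 0}, {"dx": -0.134, "dy": -0.141, "claw": 0}, {"dx": -0.134, "dy": -0.141, "claw": 0}, {"dx": -0.134, "dy": -0.141, "claw": 0}, {"dx": -0.134, "dy": -0.141, "claw": 0}, {"dx": -0.134, "dy": -0.141, "claw": 0}])

```text
invalid input at $.series[0]: expected keys rx, ry, rz, dx, dy, dz, claw
```

>>> carry_out(series=[{"rz": 0.0835, "claw": 0}, {"rz": 0.0835, "claw": 0}, {"rz": 0.0835, "claw": 0}, {"rz": 0.0835, "claw": 0}, {"rz": 0.0835, "claw": 0}, {"claw": 0}, {"claw": 0}])

```text
invalid input at $.series[0]: expected keys rx, ry, rz, dx, dy, dz, claw
```

```bash
cat >> h.py <<'E'
from scipy.spatial.transform import Rotation as Ro
def to(x,y,z,yawdeg):
    s=bot.state(); R=Ro.from_euler('xyz',s['tcp_rot']); T=Ro.from_euler('xyz',[np.pi,0,np.radians(yawdeg)])
    d=R.inv().apply(np.array([x,y,z])-s['tcp_pos']); r=(R.inv()*T).as_rotvec()
    print('shift units',(d/300).round(4),'rot units',(np.degrees(r)/120).round(4))
    print('tcp',np.round(s['tcp_pos'],1),np.degrees(s['tcp_rot']).round(2),'F',np.round(s['force'],1),'w',round(s['gripper_width'],1),'gf',s['grasp_force'],'t',s['time_s'],'j',np.round(s['joint_pos'],2))
E
python3 -c "
from h import *
to(509.3,43,70,115.7)"
```

```text
shift units [-1.6107 -1.6947  0.4145] rot units [-0.     -0.      0.4175]
tcp [165.6 654.4 194.4] [-180.    -0.   165.8] F [-0.3  0.   0.4] w 87.5 gf 0.0 t 1.3 j [-1.43  0.48  0.02  1.56 -0.01  1.11 -0.08]
```

>>> carry_out(series=[{"rx": 0, "ry": 0, "rz": 0, "dx": -0.134, "dy": -0.141, "dz": 0, "claw": 0}, {"rx": 0, "ry": 0, "rz": 0, "dx": -0.134, "dy": -0.141, "dz": 0, "claw": 0}, {"rx": 0, "ry": 0, "rz": 0, "dx": -0.134, "dy": -0.141, "dz": 0, "claw": 0}, {"rx": 0, "ry": 0, "rz": 0, "dx": -0.134, "dy": -0.141, "dz": 0, "claw": 0}, {"rx": 0, "ry": 0, "rz": 0, "dx": -0.134, "dy": -0.141, "dz": 0, "claw": 0}, {"rx": 0, "ry": 0, "rz": 0, "dx": -0.134, "dy": -0.141, "dz": 0, "claw": 0}, {"rx": 0, "ry": 0, "rz": 0, "dx": -0.134, "dy": -0.141, "dz": 0, "claw": 0}, {"rx": 0, "ry": 0, "rz": 0, "dx": -0.134, "dy": -0.141, "dz": 0, "claw": 0}, {"rx": 0, "ry": 0, "rz": 0, "dx": -0.134, "dy": -0.141, "dz": 0, "claw": 0}, {"rx": 0, "ry": 0, "rz": 0, "dx": -0.134, "dy": -0.141, "dz": 0, "claw": 0}, {"rx": 0, "ry": 0, "rz": 0, "dx": -0.134, "dy": -0.141, "dz": 0, "claw": 0}, {"rx": 0, "ry": 0, "rz": 0, "dx": -0.134, "dy": -0.141, "dz": 0, "claw": 0}])

```text
time_s: 2.8
tcp_pos: [509.6, 42.4, 194.8]
tcp_rot: [3.141, 0.001, 2.894]
force: [0.5, -0.3, -1.0]
gripper_width: 87.6
grasp_force: 0.0
```

>>> carry_out(series=[{"rx": 0, "ry": 0, "rz": 0.0835, "dx": 0, "dy": 0, "dz": 0, "claw": 0}, {"rx": 0, "ry": 0, "rz": 0.0835, "dx": 0, "dy": 0, "dz": 0, "claw": 0}, {"rx": 0, "ry": 0, "rz": 0.0835, "dx": 0, "dy": 0, "dz": 0, "claw": 0}, {"rx": 0, "ry": 0, "rz": 0.0835, "dx": 0, "dy": 0, "dz": 0, "claw": 0}, {"rx": 0, "ry": 0, "rz": 0.0835, "dx": 0, "dy": 0, "dz": 0, "claw": 0}, {"rx": 0, "ry": 0, "rz": 0, "dx": 0, "dy": 0, "dz": 0, "claw": 0}, {"rx": 0, "ry": 0, "rz": 0, "dx": 0, "dy": 0, "dz": 0, "claw": 0}])

```text
time_s: 3.68
tcp_pos: [508.7, 44.1, 194.4]
tcp_rot: [3.141, -0.0, 2.023]
force: [-0.7, -0.2, -0.1]
gripper_width: 87.6
grasp_force: 0.0
```

```bash
python3 -c "
from h import *
to(509.3,43,70,115.7)"
```

```text
shift units [-4.100e-03  1.000e-04  4.147e-01] rot units [ 0.0001 -0.      0.0017]
tcp [508.7  44.1 194.4] [179.99  -0.   115.9 ] F [-0.7 -0.2 -0.1] w 87.6 gf 0.0 t 3.675 j [-0.67  0.22  0.54  1.97 -0.14  0.99  0.39]
```

>>> carry_out(series=[{"rx": 0, "ry": 0, "rz": 0.002, "dx": -0.004, "dy": 0, "dz": 0.13, "claw": 0}, {"rx": 0, "ry": 0, "rz": 0, "dx": 0, "dy": 0, "dz": 0.13, "claw": 0}, {"rx": 0, "ry": 0, "rz": 0, "dx": 0, "dy": 0, "dz": 0.13, "claw": 0}, {"rx": 0, "ry": 0, "rz": 0, "dx": 0, "dy": 0, "dz": 0.1, "claw": 0}, {"rx": 0, "ry": 0, "rz": 0, "dx": 0, "dy": 0, "dz": 0.06, "claw": 0}, {"rx": 0, "ry": 0, "rz": 0, "dx": 0, "dy": 0, "dz": 0.03, "claw": 0}, {"rx": 0, "ry": 0, "rz": 0, "dx": 0, "dy": 0, "dz": 0, "claw": 0}, {"rx": 0, "ry": 0, "rz": 0, "dx": 0, "dy": 0, "dz": 0, "claw": 0}])

```text
time_s: 4.68
tcp_pos: [509.9, 43.0, 21.1]
tcp_rot: [3.14, 0.0, 2.016]
force: [0.3, -0.1, 0.2]
gripper_width: 87.9
grasp_force: 0.0
```

>>> carry_out(series=[{"rx": 0, "ry": 0, "rz": 0, "dx": 0, "dy": 0, "dz": 0, "claw": 1}, {"rx": 0, "ry": 0, "rz": 0, "dx": 0, "dy": 0, "dz": 0, "claw": 1}, {"rx": 0, "ry": 0, "rz": 0, "dx": 0, "dy": 0, "dz": 0, "claw": 1}, {"rx": 0, "ry": 0, "rz": 0, "dx": 0, "dy": 0, "dz": 0, "claw": 1}, {"rx": 0, "ry": 0, "rz": 0, "dx": 0, "dy": 0, "dz": 0, "claw": 1}, {"rx": 0, "ry": 0, "rz": 0, "dx": 0, "dy": 0, "dz": 0, "claw": 1}, {"rx": 0, "ry": 0, "rz": 0, "dx": 0, "dy": 0, "dz": 0, "claw": 1}, {"rx": 0, "ry": 0, "rz": 0, "dx": 0, "dy": 0, "dz": 0, "claw": 1}], squeeze=50)

```text
time_s: 5.68
tcp_pos: [509.2, 42.9, 20.3]
tcp_rot: [-3.142, -0.0, 2.015]
force: [0.2, -0.7, 0.3]
gripper_width: 11.5
grasp_force: 0.0
```

```bash
python3 -c "
from h import *
to(526.2,-207.8,150,128.7)"
```

```text
shift units [-0.7788 -0.3081 -0.4322] rot units [-0.     -0.     -0.1103]
tcp [509.2  42.9  20.3] [-180.     -0.    115.46] F [ 0.2 -0.7  0.3] w 11.5 gf 0.0 t 5.675 j [-0.54  0.49  0.42  2.1  -0.34  0.61  0.56]
```

The opening fell to 11.5 mm, so the pads did not meet the hub. Checking the cameras.

Run:
```python
from h import *
c=cam('top');d=cam('side')
a=cv2.resize(c['img'][180:340,240:400],(400,400),interpolation=cv2.INTER_CUBIC)
b=cv2.resize(d['img'][180:340,260:420],(400,400),interpolation=cv2.INTER_CUBIC)
cv2.imwrite('pics/miss.png',np.hstack([a,b])[...,::-1])
print(proj(d,[bot.state()['tcp_pos']]),proj(c,[bot.state()['tcp_pos']]),bot.state()['gripper_width'])
```

```text
[[339.8318631  280.38100905]] [[326.53610209 259.17620012]] 3.738316148969284
```

View pics/miss.png

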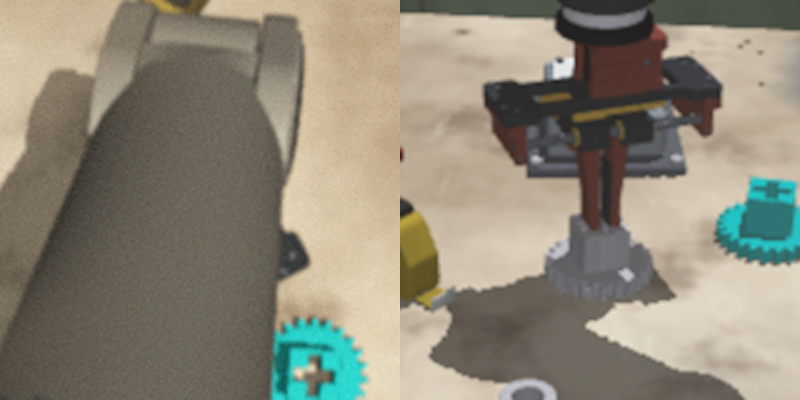

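The side view (right half) shows the gear still at about pixel (340,287), and the fingers nearly shut over the hub top at about (338,271), with no grip. A closer look with the model projected on it should show how they relate.

Run:
```python
from h import *
d=cam('side'); s=bot.state(); print(s['gripper_width'],s['grasp_force'],s['tcp_pos'],s['time_s'])
im=d['img'][240:310,300:380]
a=cv2.resize(im,None,fx=5,fy=7,interpolation=cv2.INTER_CUBIC)
a=cv2.resize(im,None,fx=5,fy=5,interpolation=cv2.INTER_CUBIC);b=a.copy()
p=[509.35,42.98,.45]; th=np.linspace(0,2*np.pi,60)
for P in(place(p,square(40),48),place(p,square(40),14),place(p,np.c_[45*np.cos(th),45*np.sin(th)],0),np.array([[*s['tcp_pos'][:2],z] for z in(20,100)])):
    cv2.polylines(b,[np.round((proj(d,P)-[300,240]+.5)*5).astype(int)],True,(255,0,0),1)
cv2.imwrite('pics/miss2.png',np.hstack([a,b])[...,::-1])
```

```text
0.9031988201235782 0.0 [509.19431413  42.90584905  20.33416127] 5.825
```

View pics/miss2.png

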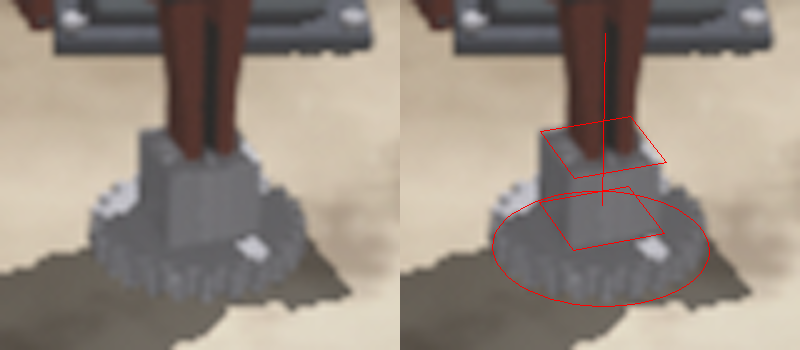

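The gear model fits the side view well. The fingers seem to end at the hub's top, not at z = 20 as reported. I'll raise the tool 60 mm and compare the visible fingertip with the projected TCP.

>>> carry_out(series=[{"rx": 0, "ry": 0, "rz": 0, "dx": 0, "dy": 0, "dz": -0.05, "claw": 1}, {"rx": 0, "ry": 0, "rz": 0, "dx": 0, "dy": 0, "dz": -0.1, "claw": 1}, {"rx": 0, "ry": 0, "rz": 0, "dx": 0, "dy": 0, "dz": -0.05, "claw": 1}, {"rx": 0, "ry": 0, "rz": 0, "dx": 0, "dy": 0, "dz": 0, "claw": 1}], squeeze=20)

```text
time_s: 6.32
tcp_pos: [510.2, 43.2, 81.6]
tcp_rot: [3.139, 0.0, 2.015]
force: [0.7, -0.5, -0.0]
gripper_width: 0.7
grasp_force: 0.0
```

Run:
```python
from h import *
d=cam('side'); s=bot.state(); print(s['gripper_width'],s['grasp_force'],s['tcp_pos'],s['force'])
im=d['img'][220:310,290:390]
b=cv2.resize(im,None,fx=6,fy=6,interpolation=cv2.INTER_CUBIC)
p=[509.35,42.98,.45]
T=s['tcp_pos']
for P in(place(p,square(40),48),np.array([T,T+[0,0,80]])):
    cv2.polylines(b,[np.round((proj(d,P)-[290,220]+.5)*6).astype(int)],True,(255,0,0),1)
for k in range(0,50,10):
    cv2.circle(b,tuple(np.round((proj(d,[T+[0,0,k]])[0]-[290,220]+.5)*6).astype(int)),3,(0,255,0),-1)
cv2.imwrite('pics/tip.png',b[...,::-1])
```

```text
0.6299597622785542 0.0 [509.41851325  43.19320834  80.68015195] [-0.26251404  0.51893371 -0.41317366]
```

View pics/tip.png

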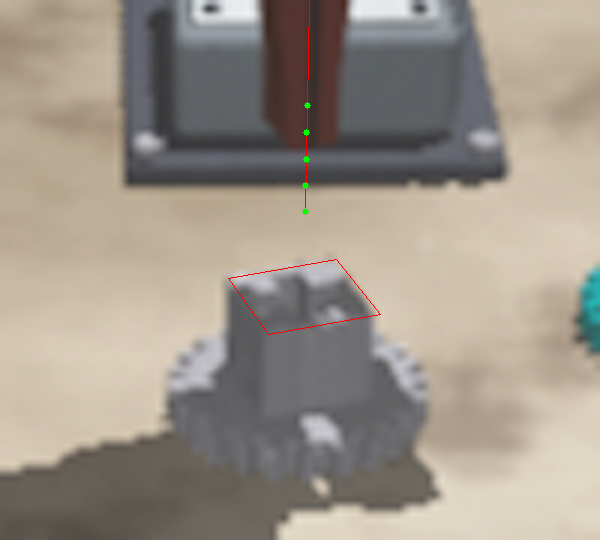

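The picture shows the visible fingertips ending at crop (310,147), about 28 mm above the projected TCP at (305,211). So the reported TCP doesn't match the real finger ends. I'll measure the offset by fitting the finger silhouette in both cameras.

Run:
```python
from h import *
d=cam('side'); s=bot.state(); T=s['tcp_pos']; R=Ro.from_euler('xyz',s['tcp_rot'])
for h in (26,28,30,32):
    P=np.array([T+R.apply([a,b,-h]) for a in(-10,10) for b in(-13.5,0,13.5)])
    print(h,((proj(d,P)-[290,220]+.5)*6).round(0).tolist())
im=d['img'].astype(int)
# reddish finger mask
m=(im[...,0]-im[...,1]>18)&(im[...,0]<120); m[:, :320]=0; m[:,360:]=0
for r in range(232,250): 
    c=np.where(m[r])[0]
    if len(c): print(r,c.min(),c.max(), 'crop y',(r-220)*6+3,(c.min()-290)*6,(c.max()-289)*6)
# top view: what is reddish near the TCP
c=cam('top'); im=c['img'].astype(int); m=(im[...,0]-im[...,1]>25)&(im[...,0]<110)&(abs(im[...,1]-im[...,2])<12)
print('top tcp',proj(c,[T,T+[0,0,28]]), m[200:320,260:400].sum())
```

```text
26 [[335.0, 125.0], [297.0, 131.0], [259.0, 137.0], [356.0, 151.0], [318.0, 157.0], [280.0, 163.0]]
28 [[335.0, 120.0], [297.0, 126.0], [259.0, 132.0], [356.0, 146.0], [318.0, 152.0], [280.0, 158.0]]
30 [[335.0, 114.0], [297.0, 120.0], [259.0, 126.0], [357.0, 140.0], [318.0, 146.0], [280.0, 153.0]]
32 [[335.0, 109.0], [297.0, 115.0], [259.0, 121.0], [357.0, 135.0], [318.0, 141.0], [280.0, 147.0]]
232 335 346 crop y 75 270 342
233 335 346 crop y 81 270 342
234 335 346 crop y 87 270 342
235 335 346 crop y 93 270 342
236 335 346 crop y 99 270 342
237 335 346 crop y 105 270 342
238 335 346 crop y 111 270 342
239 335 346 crop y 117 270 342
240 335 345 crop y 123 270 336
241 336 345 crop y 129 276 336
242 337 345 crop y 135 282 336
243 338 345 crop y 141 288 336
244 338 344 crop y 147 288 330
top tcp [[325.89370376 255.02941569]
 [325.59849123 252.8173509 ]] 0
```

The silhouette matches finger ends about 30 mm behind the reported TCP, with no noticeable sideways offset. I'll take h ≈ 30 along the tool, open, and go down to a reported z of about -10, which puts the real tip near 20.

>>> carry_out(series=[{"rx": 0, "ry": 0, "rz": 0, "dx": 0, "dy": 0, "dz": 0, "claw": 0}, {"rx": 0, "ry": 0, "rz": 0, "dx": 0, "dy": 0, "dz": 0, "claw": 0}, {"rx": 0, "ry": 0, "rz": 0, "dx": 0, "dy": 0, "dz": 0, "claw": 0}, {"rx": 0, "ry": 0, "rz": 0, "dx": 0, "dy": 0, "dz": 0, "claw": 0}, {"rx": 0, "ry": 0, "rz": 0, "dx": 0, "dy": 0, "dz": 0, "claw": 0}, {"rx": 0, "ry": 0, "rz": 0, "dx": 0, "dy": 0, "dz": 0, "claw": 0}, {"rx": 0, "ry": 0, "rz": 0, "dx": 0, "dy": 0, "dz": 0, "claw": 0}, {"rx": 0, "ry": 0, "rz": 0, "dx": 0, "dy": 0, "dz": 0, "claw": 0}])

```text
time_s: 7.48
tcp_pos: [509.2, 42.9, 80.4]
tcp_rot: [3.142, -0.0, 2.015]
force: [-0.1, -0.6, -0.7]
gripper_width: 76.6
grasp_force: 0.0
```

>>> carry_out(series=[{"rx": 0, "ry": 0, "rz": 0, "dx": 0, "dy": 0, "dz": 0.08, "claw": 0}, {"rx": 0, "ry": 0, "rz": 0, "dx": 0, "dy": 0, "dz": 0.08, "claw": 0}, {"rx": 0, "ry": 0, "rz": 0, "dx": 0, "dy": 0, "dz": 0.06, "claw": 0}, {"rx": 0, "ry": 0, "rz": 0, "dx": 0, "dy": 0, "dz": 0.04, "claw": 0}, {"rx": 0, "ry": 0, "rz": 0, "dx": 0, "dy": 0, "dz": 0.02, "claw": 0}, {"rx": 0, "ry": 0, "rz": 0, "dx": 0, "dy": 0, "dz": 0.02, "claw": 0}, {"rx": 0, "ry": 0, "rz": 0, "dx": 0, "dy": 0, "dz": 0, "claw": 0}, {"rx": 0, "ry": 0, "rz": 0, "dx": 0, "dy": 0, "dz": 0, "claw": 0}])

```text
time_s: 8.48
tcp_pos: [509.5, 42.9, -9.3]
tcp_rot: [3.141, 0.0, 2.015]
force: [0.3, -0.7, 0.2]
gripper_width: 88.0
grasp_force: 0.0
```

Run:
```python
from h import *
to(509.3,43,-10,115.7)
d=cam('side'); im=d['img'][210:310,280:400]
b=cv2.resize(im,None,fx=5,fy=5,interpolation=cv2.INTER_CUBIC)
T=bot.state()['tcp_pos'];R=Ro.from_euler('xyz',bot.state()['tcp_rot'])
for sgn in(-1,1):
    P=np.array([T+R.apply([a,sgn*k,-30]) for a,k in((-10,44),(10,44),(10,57),(-10,57))])
    cv2.polylines(b,[np.round((proj(d,P)-[280,210]+.5)*5).astype(int)],True,(255,0,0),1)
cv2.imwrite('pics/pre.png',b[...,::-1])
```

```text
shift units [ 0.0006 -0.0005  0.0023] rot units [ 0.0003  0.     -0.002 ]
tcp [509.5  42.9  -9.3] [1.7996e+02 1.0000e-02 1.1545e+02] F [ 0.3 -0.7  0.2] w 88.0 gf 0.0 t 8.475 j [-0.51  0.54  0.39  2.11 -0.38  0.55  0.6 ]
```

View pics/pre.png

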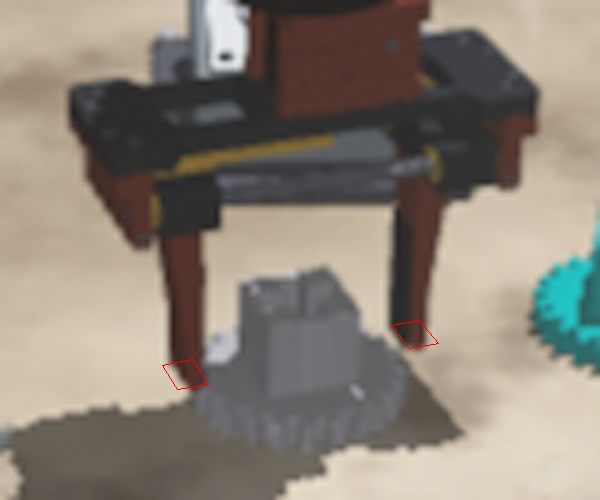

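The fingertips at crop (190,383) and (415,345) sit on the predicted boxes, straddling the hub just above the disc. Closing now, then lifting a little.

>>> carry_out(series=[{"rx": 0, "ry": 0, "rz": 0, "dx": 0, "dy": 0, "dz": 0, "claw": 1}, {"rx": 0, "ry": 0, "rz": 0, "dx": 0, "dy": 0, "dz": 0, "claw": 1}, {"rx": 0, "ry": 0, "rz": 0, "dx": 0, "dy": 0, "dz": 0, "claw": 1}, {"rx": 0, "ry": 0, "rz": 0, "dx": 0, "dy": 0, "dz": 0, "claw": 1}, {"rx": 0, "ry": 0, "rz": 0, "dx": 0, "dy": 0, "dz": 0, "claw": 1}, {"rx": 0, "ry": 0, "rz": 0, "dx": 0, "dy": 0, "dz": 0, "claw": 1}, {"rx": 0, "ry": 0, "rz": 0, "dx": 0, "dy": 0, "dz": 0, "claw": 1}, {"rx": 0, "ry": 0, "rz": 0, "dx": 0, "dy": 0, "dz": 0, "claw": 1}, {"rx": 0, "ry": 0, "rz": 0, "dx": 0, "dy": 0, "dz": 0, "claw": 1}], squeeze=50)

```text
time_s: 9.65
tcp_pos: [509.2, 42.9, -9.7]
tcp_rot: [-3.142, -0.0, 2.015]
force: [-0.1, 0.2, -0.3]
gripper_width: 39.4
grasp_force: 50.0
```

```bash
python3 -c "
from h import *
to(526.2,-207.8,120,128.7)"
```

```text
shift units [-0.7789 -0.3081 -0.4322] rot units [-0.     -0.     -0.1103]
tcp [509.2  42.9  -9.7] [-180.     -0.    115.46] F [-0.1  0.2 -0.3] w 39.4 gf 49.97131012380123 t 9.65 j [-0.51  0.54  0.39  2.11 -0.38  0.55  0.6 ]
```

>>> carry_out(series=[{"rx": 0, "ry": 0, "rz": 0, "dx": 0, "dy": 0, "dz": -0.04, "claw": 1}, {"rx": 0, "ry": 0, "rz": 0, "dx": 0, "dy": 0, "dz": -0.1, "claw": 1}, {"rx": 0, "ry": 0, "rz": 0, "dx": 0, "dy": 0, "dz": -0.13, "claw": 1}, {"rx": 0, "ry": 0, "rz": 0, "dx": 0, "dy": 0, "dz": -0.12, "claw": 1}, {"rx": 0, "ry": 0, "rz": 0, "dx": 0, "dy": 0, "dz": -0.042, "claw": 1}, {"rx": 0, "ry": 0, "rz": 0, "dx": 0, "dy": 0, "dz": 0, "claw": 1}])

```text
time_s: 10.4
tcp_pos: [509.3, 43.2, 120.3]
tcp_rot: [3.14, -0.0, 2.015]
force: [0.2, -0.2, -3.2]
gripper_width: 40.0
grasp_force: 50.0
```

>>> carry_out(series=[{"rx": 0, "ry": 0, "rz": 0, "dx": -0.06, "dy": -0.024, "dz": 0, "claw": 1}, {"rx": 0, "ry": 0, "rz": 0, "dx": -0.12, "dy": -0.048, "dz": 0, "claw": 1}, {"rx": 0, "ry": 0, "rz": 0, "dx": -0.15, "dy": -0.059, "dz": 0, "claw": 1}, {"rx": 0, "ry": 0, "rz": 0, "dx": -0.15, "dy": -0.059, "dz": 0, "claw": 1}, {"rx": 0, "ry": 0, "rz": 0, "dx": -0.15, "dy": -0.059, "dz": 0, "claw": 1}, {"rx": 0, "ry": 0, "rz": 0, "dx": -0.1, "dy": -0.04, "dz": 0, "claw": 1}, {"rx": 0, "ry": 0, "rz": 0, "dx": -0.049, "dy": -0.019, "dz": 0, "claw": 1}, {"rx": 0, "ry": 0, "rz": -0.055, "dx": 0, "dy": 0, "dz": 0, "claw": 1}, {"rx": 0, "ry": 0, "rz": -0.055, "dx": 0, "dy": 0, "dz": 0, "claw": 1}, {"rx": 0, "ry": 0, "rz": 0, "dx": 0, "dy": 0, "dz": 0, "claw": 1}, {"rx": 0, "ry": 0, "rz": 0, "dx": 0, "dy": 0, "dz": 0, "claw": 1}])

```text
time_s: 11.78
tcp_pos: [526.0, -207.0, 119.4]
tcp_rot: [-3.141, -0.001, 2.244]
force: [0.3, -0.7, -1.3]
gripper_width: 39.6
grasp_force: 50.0
```

Run:
```python
from h import *
to(526.2,-207.8,120,128.7)
c=cam('top');d=cam('side')
T=bot.state()['tcp_pos']; p=[T[0],T[1],np.radians(bot.state()['tcp_rot'][2]*180/np.pi)]; gz=T[2]+9.7
th=np.linspace(0,2*np.pi,60)
A=cv2.resize(c['img'][170:290,400:520],(480,480),interpolation=cv2.INTER_CUBIC)
o=[300,140]; B=cv2.resize(d['img'][140:240,300:380],(384,480),interpolation=cv2.INTER_CUBIC);B0=B.copy()
for P in(place(p,np.c_[45*np.cos(th),45*np.sin(th)],gz),place(p,np.c_[45*np.cos(th),45*np.sin(th)],gz+14),place(p,square(40),gz+48),place([526.2,-207.8,np.radians(38.7)],cross(28,8),106)):
    cv2.polylines(B,[np.round((proj(d,P)-o+.5)*4.8).astype(int)],True,(255,0,0),1)
cv2.imwrite('pics/over.png',np.hstack([B0,B])[...,::-1]); cv2.imwrite('pics/over_top.png',A[...,::-1])
```

```text
shift units [-0.0024 -0.0011 -0.0022] rot units [-0.0002 -0.0005 -0.001 ]
tcp [ 526.  -207.   119.4] [-1.7997e+02 -6.0000e-02  1.2859e+02] F [ 0.3 -0.7 -1.3] w 39.6 gf 49.97133448719978 t 11.775 j [-0.13  0.42  0.51  1.92 -0.26  0.87  1.19]
```

View pics/over.png

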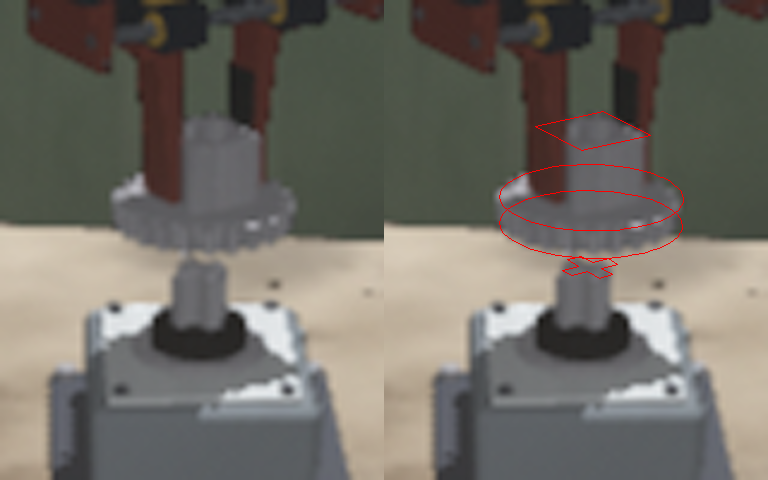

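The side view shows the gear held level above the shaft. The gear disc spans crop columns 112–296 and the shaft 173–226. Measured against the projections, the shaft lies perhaps 1 mm further to +x, so I'll measure that at sub-pixel level.

```bash
cat > meas.py <<'E'
from h import *
d=avg('side',6); g=d['avg']; s=bot.state(); T=s['tcp_pos']
gg=g.mean(2)
def edges(r,lo,hi):
    x=np.arange(lo,hi,.05); v=map_coordinates(cv2.GaussianBlur(gg,(0,0),.6),[np.full(x.size,float(r)),x],order=1); gr=np.gradient(v)
    return x,gr
for r in (197,199,201,203,205): print('shaft row',r,gg[r,330:352].round().astype(int).tolist())
for r in (181,183,185,187): print('gear row',r,gg[r,318:330].round().astype(int).tolist(),gg[r,356:370].round().astype(int).tolist())
print('pred shaft axis',proj(d,[[526.2,-207.8,z] for z in(106,95,85)]).round(2).tolist())
print('pred gear axis',proj(d,[[T[0],T[1],T[2]+9.7+z] for z in(0,14,48)]).round(2).tolist())
print('px/mm x',proj(d,[[527.2,-207.8,100]])-proj(d,[[526.2,-207.8,100]]),'y',proj(d,[[526.2,-206.8,100]])-proj(d,[[526.2,-207.8,100]]))
for n in('side','top'):
    c=cam(n)
    for q in('gear','spline_tip'):
        for r in bot.cut_out(q,n)[:4]:
            yy,xx=np.where(r['pixels']); print(n,q,round(r['score'],2),np.round(r['position'],1),len(xx),xx.min(),xx.max(),yy.min(),yy.max())
th=np.linspace(0,6.28,90);c=cam('top');uv=proj(c,place([T[0],T[1],0],np.c_[45*np.cos(th),45*np.sin(th)],T[2]+23.7));print('pred top disc',uv.min(0),uv.max(0))
E
python3 meas.py
```

```text
shaft row 197 [180, 180, 179, 178, 175, 159, 126, 110, 111, 110, 108, 103, 102, 111, 114, 105, 104, 136, 157, 157, 156, 155]
shaft row 199 [184, 183, 183, 183, 181, 151, 106, 100, 105, 107, 106, 101, 97, 102, 107, 108, 116, 145, 163, 162, 161, 160]
shaft row 201 [178, 177, 177, 177, 177, 150, 106, 100, 105, 108, 106, 101, 97, 104, 109, 109, 117, 150, 169, 169, 168, 169]
shaft row 203 [217, 212, 213, 185, 154, 129, 97, 100, 105, 108, 105, 100, 97, 104, 109, 109, 108, 146, 190, 204, 203, 204]
shaft row 205 [227, 203, 139, 71, 38, 64, 89, 101, 106, 108, 105, 99, 97, 104, 109, 109, 95, 62, 38, 73, 151, 212]
gear row 181 [76, 76, 76, 77, 77, 120, 143, 135, 113, 92, 92, 92] [93, 93, 92, 97, 111, 99, 74, 74, 75, 74, 73, 73, 73, 73]
gear row 183 [76, 75, 76, 76, 76, 91, 103, 102, 97, 96, 95, 93] [94, 97, 105, 111, 104, 86, 74, 74, 74, 73, 73, 72, 73, 73]
gear row 185 [76, 75, 75, 75, 76, 85, 102, 102, 102, 107, 104, 98] [117, 111, 108, 104, 86, 73, 74, 74, 73, 73, 73, 72, 72, 73]
gear row 187 [119, 119, 118, 118, 116, 98, 100, 106, 102, 106, 103, 104] [102, 102, 106, 96, 79, 73, 73, 73, 73, 73, 72, 72, 73, 72]
pred shaft axis [[342.33, 195.05], [342.24, 199.31], [342.15, 203.16]]
pred gear axis [[342.48, 185.77], [342.6, 180.2], [342.89, 166.45]]
px/mm x [[-0.41712705 -0.01954545]] y [[-0.03405691  0.16124998]]
side gear 0.67 [340.3 177.7] 674 323 360 163 192
side gear 0.64 [412.8 270.1] 1031 386 427 250 284
side gear 0.22 [342.8 228.2] 2777 310 374 193 250
side spline_tip 0.78 [342.  207.4] 289 331 349 194 214
top gear 0.98 [360.7 326.3] 1279 344 385 309 352
top gear 0.73 [459.2 245.6] 963 441 479 223 264
pred top disc [441.56005543 213.05699053] [493.05050943 263.22475108]
```

View pics/over_top.png

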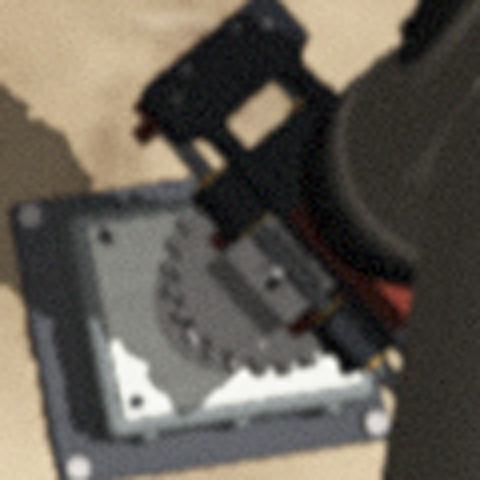

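The top view shows the hub top at about (468.7,238.7), gripped on two flats, with its other two flats visible. In the side view the gear is about 0.57 px from the shaft, so it needs about +1.4 mm in x. I'll now get the offset along tool x from the hub's free flats in the top view.

Run:
```python
from h import *
c=avg('top',6); g=c['avg'].mean(2); s=bot.state(); T=s['tcp_pos']; R=Ro.from_euler('xyz',s['tcp_rot'])
x=np.arange(-34,35,1.0)
for lab,ys in(('A',np.arange(6,13,1.)),('B',np.arange(-12,-5,1.))):
    v=np.mean([samp(g,proj(c,T+R.apply(np.c_[x,np.full(x.size,y),np.full(x.size,-(9.7+48))]))) for y in ys],0)
    print(lab,[(int(a),int(b)) for a,b in zip(x,v)])
p=[T[0],T[1],s['tcp_rot'][2]]
gr=cv2.GaussianBlur(g,(0,0),.7); G=np.hypot(cv2.Sobel(gr,-1,1,0),cv2.Sobel(gr,-1,0,1))
# bore edges at hub top: dark inside vs bright rim, over x,y offsets in tool axes
ins=np.array([(a,b) for a in np.arange(-15,16,1.) for b in np.arange(-15,16,1.) if min(abs(a),abs(b))<4])
out=np.array([(a,b) for a in np.arange(-17,18,1.) for b in np.arange(-15,16,1.) if min(abs(a),abs(b))>6])
def f(o): return samp(g,proj(c,T+R.apply(np.c_[ins+o[:2],np.full(len(ins),-57.7)]))).mean()-samp(g,proj(c,T+R.apply(np.c_[out+o[:2],np.full(len(out),-57.7)]))).mean()
for o0 in((0,0),(3,0),(-3,0),(0,3)):
    r=minimize(f,o0,method='Nelder-Mead',options=dict(initial_simplex=[o0,(o0[0]+2,o0[1]),(o0[0],o0[1]+2)])); print(r.x.round(2),round(r.fun,1))
print(T,np.degrees(s['tcp_rot'][2]),s['time_s'])
```

```text
A [(-34, 28), (-33, 24), (-32, 21), (-31, 18), (-30, 16), (-29, 14), (-28, 13), (-27, 12), (-26, 12), (-25, 11), (-24, 11), (-23, 9), (-22, 8), (-21, 8), (-20, 10), (-19, 13), (-18, 17), (-17, 20), (-16, 21), (-15, 22), (-14, 23), (-13, 23), (-12, 22), (-11, 20), (-10, 19), (-9, 23), (-8, 34), (-7, 47), (-6, 59), (-5, 63), (-4, 62), (-3, 57), (-2, 52), (-1, 50), (0, 50), (1, 52), (2, 54), (3, 53), (4, 51), (5, 53), (6, 60), (7, 69), (8, 80), (9, 89), (10, 94), (11, 96), (12, 97), (13, 97), (14, 98), (15, 98), (16, 98), (17, 99), (18, 96), (19, 89), (20, 79), (21, 69), (22, 61), (23, 56), (24, 55), (25, 56), (26, 55), (27, 56), (28, 57), (29, 61), (30, 69), (31, 78), (32, 88), (33, 95), (34, 98)]
B [(-34, 50), (-33, 45), (-32, 39), (-31, 33), (-30, 27), (-29, 23), (-28, 20), (-27, 17), (-26, 15), (-25, 13), (-24, 11), (-23, 11), (-22, 11), (-21, 10), (-20, 9), (-19, 8), (-18, 9), (-17, 10), (-16, 12), (-15, 16), (-14, 19), (-13, 22), (-12, 22), (-11, 20), (-10, 19), (-9, 23), (-8, 33), (-7, 46), (-6, 57), (-5, 63), (-4, 61), (-3, 56), (-2, 52), (-1, 51), (0, 51), (1, 53), (2, 53), (3, 53), (4, 51), (5, 51), (6, 56), (7, 66), (8, 78), (9, 88), (10, 94), (11, 96), (12, 95), (13, 95), (14, 95), (15, 94), (16, 94), (17, 94), (18, 93), (19, 88), (20, 79), (21, 70), (22, 61), (23, 57), (24, 56), (25, 55), (26, 54), (27, 55), (28, 57), (29, 60), (30, 68), (31, 78), (32, 88), (33, 95), (34, 98)]
[ 2.46 -2.88] -9.8
[ 2.46 -2.88] -9.8
[ 2.46 -2.88] -9.8
[ 2.46 -2.88] -9.8
[ 526.28414655 -207.84028275  119.95715702] 128.65954634098878 12.825
```

Run:
```python
from h import *
c=avg('top',6); g=c['avg'].mean(2); s=bot.state(); T=s['tcp_pos']; R=Ro.from_euler('xyz',s['tcp_rot'])
y=np.arange(-24,25,1.0)
for xs in((9,11),(11,13),(13,15),(16,18)):
    v=np.mean([samp(g,proj(c,T+R.apply(np.c_[np.full(y.size,x),y,np.full(y.size,-57.7)]))) for x in xs],0)
    print(xs,[(int(a),int(b)) for a,b in zip(y,v)])
x=np.arange(4,24,1.)
for ys in ((-3,),(0,),(3,)):
    v=np.mean([samp(g,proj(c,T+R.apply(np.c_[x,np.full(x.size,q),np.full(x.size,-57.7)]))) for q in ys],0); print('x prof y=',ys,[(int(a),int(b)) for a,b in zip(x,v)])
```

```text
(9, 11) [(-24, 26), (-23, 26), (-22, 28), (-21, 38), (-20, 54), (-19, 72), (-18, 85), (-17, 93), (-16, 94), (-15, 94), (-14, 94), (-13, 95), (-12, 96), (-11, 95), (-10, 95), (-9, 94), (-8, 93), (-7, 90), (-6, 82), (-5, 75), (-4, 73), (-3, 83), (-2, 99), (-1, 114), (0, 121), (1, 120), (2, 108), (3, 96), (4, 89), (5, 87), (6, 88), (7, 90), (8, 93), (9, 93), (10, 93), (11, 94), (12, 95), (13, 94), (14, 93), (15, 94), (16, 93), (17, 91), (18, 86), (19, 76), (20, 61), (21, 43), (22, 28), (23, 17), (24, 13)]
(11, 13) [(-24, 22), (-23, 24), (-22, 27), (-21, 40), (-20, 59), (-19, 77), (-18, 91), (-17, 99), (-16, 100), (-15, 99), (-14, 99), (-13, 99), (-12, 99), (-11, 99), (-10, 98), (-9, 98), (-8, 96), (-7, 93), (-6, 84), (-5, 72), (-4, 62), (-3, 60), (-2, 65), (-1, 79), (0, 90), (1, 97), (2, 98), (3, 94), (4, 90), (5, 89), (6, 91), (7, 94), (8, 97), (9, 98), (10, 99), (11, 99), (12, 100), (13, 99), (14, 98), (15, 98), (16, 98), (17, 95), (18, 91), (19, 80), (20, 65), (21, 47), (22, 30), (23, 18), (24, 14)]
(13, 15) [(-24, 22), (-23, 23), (-22, 27), (-21, 40), (-20, 59), (-19, 77), (-18, 91)
[... 864 characters left out ...]
92), (19, 82), (20, 68), (21, 50), (22, 33), (23, 23), (24, 20)]
x prof y= (-3,) [(4, 49), (5, 47), (6, 59), (7, 73), (8, 86), (9, 93), (10, 89), (11, 72), (12, 51), (13, 48), (14, 44), (15, 52), (16, 64), (17, 76), (18, 85), (19, 87), (20, 83), (21, 75), (22, 67), (23, 61)]
x prof y= (0,) [(4, 52), (5, 58), (6, 78), (7, 105), (8, 124), (9, 135), (10, 129), (11, 107), (12, 87), (13, 73), (14, 68), (15, 72), (16, 81), (17, 87), (18, 92), (19, 90), (20, 84), (21, 74), (22, 66), (23, 60)]
x prof y= (3,) [(4, 50), (5, 52), (6, 61), (7, 77), (8, 89), (9, 97), (10, 99), (11, 96), (12, 93), (13, 92), (14, 93), (15, 94), (16, 96), (17, 98), (18, 97), (19, 94), (20, 86), (21, 75), (22, 64), (23, 60)]
```

The hub is centred on the tool to about 0.3 mm. The shaft's rounded tip probably biased its fit towards the camera, so I'll aim for TCP (527.0, -208.6), stop just above the tip, then lower in small steps while watching the force.

```bash
python3 -c "
from h import *
to(527.0,-208.6,100,128.7)"
```

```text
shift units [-0.0034  0.0003  0.0665] rot units [ 0.      0.     -0.0003]
tcp [ 526.3 -207.9  120. ] [180.     0.   128.66] F [ 0.9 -0.3 -2.4] w 40.2 gf 49.97133135795593 t 13.125 j [-0.13  0.42  0.51  1.92 -0.26  0.87  1.19]
```

>>> carry_out(series=[{"rx": 0, "ry": 0, "rz": 0, "dx": -0.0034, "dy": 0, "dz": 0.03, "claw": 1}, {"rx": 0, "ry": 0, "rz": 0, "dx": 0, "dy": 0, "dz": 0.0365, "claw": 1}, {"rx": 0, "ry": 0, "rz": 0, "dx": 0, "dy": 0, "dz": 0, "claw": 1}])

```text
time_s: 13.5
tcp_pos: [525.9, -208.3, 98.6]
tcp_rot: [-3.14, -0.002, 2.246]
force: [-0.2, 0.6, -2.3]
gripper_width: 40.0
grasp_force: 50.0
```

>>> carry_out(series=[{"rx": 0, "ry": 0, "rz": 0, "dx": 0, "dy": 0, "dz": 0.007, "claw": 1}, {"rx": 0, "ry": 0, "rz": 0, "dx": 0, "dy": 0, "dz": 0.007, "claw": 1}, {"rx": 0, "ry": 0, "rz": 0, "dx": 0, "dy": 0, "dz": 0.006, "claw": 1}, {"rx": 0, "ry": 0, "rz": 0, "dx": 0, "dy": 0, "dz": 0, "claw": 1}])

```text
time_s: 14.0
tcp_pos: [526.9, -208.6, 93.9]
tcp_rot: [-3.142, -0.0, 2.246]
force: [0.1, 0.5, -2.4]
gripper_width: 39.8
grasp_force: 50.0
```

No contact force with the underside at about 103.6, below the tip top. Continuing gently.

>>> carry_out(series=[{"rx": 0, "ry": 0, "rz": 0, "dx": 0, "dy": 0, "dz": 0.007, "claw": 1}, {"rx": 0, "ry": 0, "rz": 0, "dx": 0, "dy": 0, "dz": 0.007, "claw": 1}, {"rx": 0, "ry": 0, "rz": 0, "dx": 0, "dy": 0, "dz": 0, "claw": 1}])

```text
time_s: 14.38
tcp_pos: [526.8, -208.6, 89.6]
tcp_rot: [-3.141, -0.0, 2.246]
force: [0.1, -0.9, -3.8]
gripper_width: 39.7
grasp_force: 50.0
```

>>> carry_out(series=[{"rx": 0, "ry": 0, "rz": 0, "dx": 0, "dy": 0, "dz": 0.007, "claw": 1}, {"rx": 0, "ry": 0, "rz": 0, "dx": 0, "dy": 0, "dz": 0, "claw": 1}])

```text
time_s: 14.62
tcp_pos: [526.8, -208.6, 87.5]
tcp_rot: [-3.141, -0.0, 2.246]
force: [-0.1, 0.0, -2.5]
gripper_width: 39.7
grasp_force: 50.0
```

>>> carry_out(series=[{"rx": 0, "ry": 0, "rz": 0, "dx": 0, "dy": 0, "dz": 0.012, "claw": 1}, {"rx": 0, "ry": 0, "rz": 0, "dx": 0, "dy": 0, "dz": 0.012, "claw": 1}, {"rx": 0, "ry": 0, "rz": 0, "dx": 0, "dy": 0, "dz": 0.012, "claw": 1}, {"rx": 0, "ry": 0, "rz": 0, "dx": 0, "dy": 0, "dz": 0.012, "claw": 1}, {"rx": 0, "ry": 0, "rz": 0, "dx": 0, "dy": 0, "dz": 0, "claw": 1}])

```text
time_s: 15.25
tcp_pos: [526.8, -208.6, 73.0]
tcp_rot: [-3.141, -0.0, 2.245]
force: [0.1, 0.1, -1.8]
gripper_width: 39.9
grasp_force: 50.0
```

>>> carry_out(series=[{"rx": 0, "ry": 0, "rz": 0, "dx": 0, "dy": 0, "dz": 0.01, "claw": 1}, {"rx": 0, "ry": 0, "rz": 0, "dx": 0, "dy": 0, "dz": 0.01, "claw": 1}, {"rx": 0, "ry": 0, "rz": 0, "dx": 0, "dy": 0, "dz": 0.01, "claw": 1}, {"rx": 0, "ry": 0, "rz": 0, "dx": 0, "dy": 0, "dz": 0, "claw": 1}])

```text
time_s: 15.75
tcp_pos: [527.0, -208.6, 64.5]
tcp_rot: [3.141, -0.0, 2.246]
force: [-1.2, 0.6, 4.3]
gripper_width: 39.9
grasp_force: 50.0
```

Collar contact came where predicted, with about 6.5 N of spring force. Pressing on.

>>> carry_out(series=[{"rx": 0, "ry": 0, "rz": 0, "dx": 0, "dy": 0, "dz": 0.008, "claw": 1}, {"rx": 0, "ry": 0, "rz": 0, "dx": 0, "dy": 0, "dz": 0.008, "claw": 1}, {"rx": 0, "ry": 0, "rz": 0, "dx": 0, "dy": 0, "dz": 0.008, "claw": 1}, {"rx": 0, "ry": 0, "rz": 0, "dx": 0, "dy": 0, "dz": 0.006, "claw": 1}, {"rx": 0, "ry": 0, "rz": 0, "dx": 0, "dy": 0, "dz": 0, "claw": 1}])

```text
time_s: 16.38
tcp_pos: [527.0, -208.6, 55.7]
tcp_rot: [3.141, -0.0, 2.246]
force: [-3.5, 1.6, 7.6]
gripper_width: 39.9
grasp_force: 50.0
```

>>> carry_out(series=[{"rx": 0, "ry": 0, "rz": 0, "dx": 0, "dy": 0, "dz": 0.003, "claw": 1}, {"rx": 0, "ry": 0, "rz": 0, "dx": 0, "dy": 0, "dz": 0, "claw": 1}])

```text
time_s: 16.62
tcp_pos: [527.0, -208.6, 54.9]
tcp_rot: [3.141, -0.0, 2.245]
force: [-2.9, 2.2, 9.8]
gripper_width: 39.6
grasp_force: 50.0
```

>>> carry_out(series=[{"rx": 0, "ry": 0, "rz": 0, "dx": 0, "dy": 0, "dz": 0.002, "claw": 1}, {"rx": 0, "ry": 0, "rz": 0, "dx": 0, "dy": 0, "dz": 0, "claw": 1}])

```text
time_s: 16.88
tcp_pos: [527.0, -208.6, 54.4]
tcp_rot: [3.141, -0.0, 2.245]
force: [-2.6, 1.2, 8.8]
gripper_width: 39.5
grasp_force: 50.0
```

>>> carry_out(series=[{"rx": 0, "ry": 0, "rz": 0, "dx": 0, "dy": 0, "dz": 0.002, "claw": 1}, {"rx": 0, "ry": 0, "rz": 0, "dx": 0, "dy": 0, "dz": 0, "claw": 1}])

```text
time_s: 17.12
tcp_pos: [527.0, -208.6, 54.4]
tcp_rot: [3.141, -0.0, 2.245]
force: [-4.5, 3.4, 15.5]
gripper_width: 40.3
grasp_force: 50.0
```

The z reading stopped at 54.4, against the 54.3 expected for home, and the force jumped to 15.5 N, so it is on the seat ring. One small extra press, then I'll check that it holds.

>>> carry_out(series=[{"rx": 0, "ry": 0, "rz": 0, "dx": 0, "dy": 0, "dz": 0.0015, "claw": 1}, {"rx": 0, "ry": 0, "rz": 0, "dx": 0, "dy": 0, "dz": 0, "claw": 1}, {"rx": 0, "ry": 0, "rz": 0, "dx": 0, "dy": 0, "dz": 0, "claw": 1}, {"rx": 0, "ry": 0, "rz": 0, "dx": 0, "dy": 0, "dz": 0, "claw": 1}])

```text
time_s: 17.62
tcp_pos: [527.0, -208.6, 54.3]
tcp_rot: [3.141, -0.0, 2.245]
force: [-6.2, 4.3, 18.4]
gripper_width: 39.5
grasp_force: 50.0
```

Run:
```python
from h import *
to(527,-208.6,54.3,128.7)
d=avg('side',6); s=bot.state(); T=s['tcp_pos']; g=d['avg'].mean(2)
# gear disc vertical profile at axis column; collar (black) should not show, disc underside should meet ring
u=proj(d,[[T[0],T[1]+45,z] for z in(64,78)]+[[T[0],T[1]+34,60],[T[0],T[1],112]]); print(u.round(1))
x0=int(u[0,0]);print([(r,int(g[r,x0-3:x0+4].mean())) for r in range(186,226)])
for r in bot.cut_out('gear','side')[:3]:
    yy,xx=np.where(r['pixels']); print(round(r['score'],2),xx.min(),xx.max(),yy.min(),yy.max())
for q in('collar','spare_gear','tape_measure'):
    for r in bot.cut_out(q,'side')[:2]: print(q,round(r['score'],2),np.round(r['position'],1),r['pixels'].sum())
print(bot.state()['force'],bot.state()['tcp_pos'])
```

```text
shift units [-0.     -0.      0.0001] rot units [ 0.0005 -0.0002 -0.0004]
tcp [ 527.  -208.6   54.3] [ 1.7994e+02 -3.0000e-02  1.2865e+02] F [-6.2  4.3 18.4] w 39.5 gf 49.974046759307384 t 17.625 j [-0.09  0.51  0.46  1.96 -0.33  0.74  1.24]
[[340.1 218.8]
 [340.2 213.3]
 [340.5 218.4]
 [342.1 192.6]]
[(186, 69), (187, 69), (188, 100), (189, 113), (190, 100), (191, 93), (192, 94), (193, 92), (194, 90), (195, 90), (196, 94), (197, 97), (198, 96), (199, 96), (200, 97), (201, 96), (202, 96), (203, 96), (204, 96), (205, 97), (206, 97), (207, 98), (208, 100), (209, 99), (210, 96), (211, 94), (212, 100), (213, 106), (214, 107), (215, 108), (216, 108), (217, 108), (218, 109), (219, 112), (220, 114), (221, 115), (222, 128), (223, 127), (224, 115), (225, 121)]
0.78 386 427 250 285
0.56 322 359 189 217
spare_gear 0.77 [309.8 358.1] 1796
tape_measure 0.62 [259.3 280.9] 1238
[-6.99030487  4.5028733  19.49733076] [ 527.01619014 -208.60346144   54.32870583]
```

```bash
python3 -c "
from cell import bot
print(bot.hand_in())"
```

```text
the job is handed in; nothing more can be done
None
```

The gear is on the splined shaft, pressed home on the seat ring at about 19 N and still held at 50 N; I handed the job in at about 18 s, with the spare gear and tape measure left in place, but no verdict came back.

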